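# Shut the airing dry box, then crack the sealed one

## Robot

A 7-joint arm with a two-finger parallel gripper is mounted at the origin on the work surface. World frame = base frame: x ahead of the robot, y to its left, z up, the work surface at z = 0. Lengths are in m, angles in rad, forces in N, time in s.
With the tool pointing down it reaches from about 0.4 to 0.9 m from the base axis. Payload 5.6 kg.
Tool frame: the origin (TCP) lies midway between the tips of the shut fingers; the grasp point (between the pads) lies 19 mm behind it; z points along the fingers, y is the line along which they close (so a half turn about z gives the same grasp; the last joint's range is limited). The gripper opens to 92 mm and grips with 3 to 60 N. Pads are 20 mm wide; open, the fingers measure 128 mm over their backs; the gripper's body (75 mm by 189 mm) begins 69 mm behind the grasp point.
Start: joints at [1.133, 0.468, -0.012, 1.603, 0.006, 1.071, -0.056], TCP at [0.25, -0.6, 0.215] pointing down, gripper open.
Joint ranges: [-2.53, 2.53], [-0.31, 2.02], [-1.57, 1.55], [0.28, 2.44], [-1.29, 4.43], [0.15, 1.84], [-2.92, 2.92]. Speed limits (rad/s): [2.57, 2.57, 3.14, 3.14, 3.14, 3.14, 3.14].

## Interface

Orientations are given as a 3x3 rotation matrix whose columns are the frame's x, y, z axes.
In Python, from station import env, effector, solver, viewer, workorder, search_frame, tip_of gives the robot as it stands. Calls block until the motion is done:
- env.reach(position, orientation): joint-space move of the TCP to a pose.
- env.movel(position, frame=None, rate=0.15): straight line of the TCP; frame=None keeps the orientation; rate is the mean speed in m/s.
- env.goto_joints(angles): joint-space move.
- effector.release() and effector.grasp(squeeze=None): open the fingers fully, or close them until they stop; squeeze is the grip in N (None keeps the last).
- env.pause(seconds).
- solver.inverse_kinematics(position, orientation): joint angles nearest the present ones, or None.
- env.sense(): the state.
- viewer.read_camera(name): name is "scene" or "top"; returns (picture, depth): 400x640x3 uint8, red, green, blue; 400x640 float32, m along the optical axis (not along the pixel's ray), 0 where there is no reading.
- viewer.camera_info(name): a dict with "intrinsics" (3x3 intrinsics, pixels), "dist_coeffs" ([k1, k2, p1, p2, k3] as OpenCV has them; the pictures are not rectified), "eye" and "rotation" of the camera in the world. Camera axes: x right, y up, looking along -z (the intrinsics and any distortion apply to the point x, -y, -z); pixel columns grow to the right and rows downward; lengths in m; the calibration is good to about 2 mm. A picture is of the moment at which its call begins. camera_info takes no time and is no camera call.
A pose or a line that the arm cannot do raises env.PlanningError and nothing moves.
- workorder.finish_job(): hands the job in; it is judged then, once.
Trained networks look in the newest picture that a camera, given by its name, has taken for a name from the list of things; names that differ only in an ending like _2 or _b are one class to them, and where a whole thing is asked for, a point or a joint stands for the part that bears it (a point fixed in the world has none). Each returns a list of dicts, best first, with "score" (0 to 1); they miss things now and then, are a little off and sometimes report something else, mostly with a low value. They report only what shows in the picture. A call takes as long as a camera call.
- search_frame(camera, name): "at" ([x, y, z] in m, in world coordinates, good to about 4 mm: the middle of the surface that is visible of it).
- tip_of(camera, name): "at" ([x, y, z] in m, in world coordinates, good to about 4 mm: a listed point, or the origin of a listed thing).
The state is a dict: "t": time; "joint_positions": joint angles; "joint_velocities": joint speeds; "tau": joint torques, N m; "ee_pos": TCP position; "tcp_rot": TCP orientation; "wrist_force": force on the tool from outside, world axes, zero at the start; "moment": the same for the moment, N m; "gripper_width": finger opening in m; "grasp_force": force on a finger pad.
Only numpy, scipy, OpenCV 4.12 (cv2) and the standard library are available. Lean on these libraries where they do the work, as an engineer would, in place of code of your own. Each camera call takes 0.05 s, during which the arm holds its last target. There are 200 camera calls.

## Task

Only one specimen dry box may stand open at a time: first lower the lid of the open box gently until it is fully shut, without slamming it. Then take the handle of the other, stuck box, pull its lid up until the sticky seal lets go, without flinging it wide open, and keep holding that lid still with its front edge about 3 cm above the box rim: finish while still holding it there, with the first box still shut. Leave everything else on the bench where it is.

Things in the scene. Friction and masses are not known exactly. Their poses are not given: they have to be found in the camera images.
- airing_box: The dry box that stands open: a fixed (bolted down) open-topped grey steel box 150 (x) x 170 (y) x 100 high, walls 6 thick, steel test bars in a rack inside (reaching up to 57). Same make and size as sealed_box; the two may stand on either side. Origin: centre of the underside; its x axis points from the front to the hinge side, z up; it stands at a yaw of up to 20 degrees.
- airing_lid (a joint): Hinge of the open box's lid, an aluminium plate 150 x 170 x 8 hinged along the box's rear (+x) top edge: 0 = shut flat on the rim, growing as its front edge swings up. It starts between 0.6 and 1.05 rad; the hinge is stiff (about 0.26 N m), so the lid stays where it is put and takes a few newtons at the front edge to push down.
- airing_lid_edge (a point): Middle of the front edge of the open lid's outer (upper) face; moves with the lid. It is 150 from the hinge line and 8 above the underside of the lid.
- airing_lid_handle (a point): Middle of the open lid's handle: a round steel bar 12 in diameter, 112 long, parallel to the hinge, its centre line 35 above the lid's outer face and 120 from the hinge line, on two posts 100 apart. Between the bar and the front edge lies a bare strip of lid 24 wide. Moves with the lid.
- airing_box_hinge (a point): Middle of the open box's hinge line: at the rear top edge of the box, 75 behind (+x) and 100 above the box's origin.
- sealed_box: The dry box that starts shut and stuck: same fixed box 150 x 170 x 100 high as airing_box, with the same aluminium lid 8 thick and handle. Origin: centre of the underside; x axis from the front to the hinge side, z up; yaw up to 20 degrees.
- sealed_lid (a joint): Hinge of the stuck lid: 0 = shut (as it starts), growing as its front edge, 150 from the hinge, swings up; 0.2 rad is a gap of 30 at the front. The seal holds against about 11 to 17 N of upward pull at the handle; it resists most at the very start and is gone after about 5 of lift. Then the lid (250 g) swings freely and, if let go, drops back to a gap of about 10.
- sealed_lid_handle (a point): Middle of the stuck lid's round handle bar (12 in diameter, 112 long, along the box's y axis); moves with the lid. When shut it is 143 above the bench, 45 in front of (-x) the box's origin and 35 above the lid's outer face: room for fingertips before and behind the bar.
- sealed_box_hinge (a point): Middle of the stuck box's hinge line: 75 behind (+x) and 100 above that box's origin; the lid turns about the box's y axis through it.
- weight: Bystander: steel calibration weight, 40 diameter, 60 high, standing between the boxes. Origin at the centre of its underside.
- driver: Bystander: black-handled screwdriver about 170 long, lying between the boxes towards their rear. Origin at its underside.
- jaw: Bystander: steel grip jaw block 50 x 40 x 36, towards the robot. Origin at the centre of its underside.
- clamp: Bystander: aluminium specimen clamp 60 x 45 x 50 with a screw at its side, to the right. Origin at the centre of its underside.
- caliper: Bystander: steel and black calliper about 150 long, 10 thick, lying in front of the boxes, towards the robot. Origin at its underside, mid length.
- jar: Bystander: white jar 56 diameter, 80 high, towards the robot. Origin at the centre of its underside.
- mug: Bystander: white mug 80 diameter, 90 high, to the left. Origin at the centre of its underside.

How it is judged:
By the outcome, as a careful person would: the job done as asked, in the order asked, and still so for the second after the job is handed in, while the arm keeps its last pose, push and grip.
It also fails if it takes over 51 s, if anything falls off the work surface, if the arm or the gripper's body presses on something with over 40 N, if the wrist force passes 120 N, or if a joint passes its speed limit or range.

## Working session

There is one attempt and no reset: what is moved stays moved. The work goes in short steps, each a Python script; the robot and the scene stay as the last script left them, time stands still between calls to the robot, and variables do not carry over. Pictures are saved under pics/ and viewed, at most 10 in all, crops included, and the job is handed in when it is done.

```bash
mkdir -p pics; cat > h.py <<'E'
import numpy as np, cv2
from station import env, effector, solver, viewer, workorder, search_frame, tip_of
def shot(cam,fn):
    p,d=viewer.read_camera(cam); cv2.imwrite('pics/'+fn,p[:,:,::-1]); return p,d
def px2w(cam,d,uv):
    i=viewer.camera_info(cam); K=np.array(i["intrinsics"]);
    q=cv2.undistortPoints(np.array(uv,float).reshape(-1,1,2),K,np.array(i["dist_coeffs"]))[:,0]
    z=np.array([d[int(v),int(u)] for u,v in uv])
    c=np.c_[q[:,0]*z,-q[:,1]*z,-z]
    return c@np.array(i["rotation"]).T+np.array(i["eye"])
E
python3 - <<'E'
from h import *
np.set_printoptions(precision=4,suppress=True)
for c in("scene","top"):
    p,d=shot(c,c+'0.png')
    print(c,viewer.camera_info(c)["eye"])
    for n in("airing_box","sealed_box","airing_lid_edge","airing_lid_handle","airing_box_hinge","sealed_lid_handle","sealed_box_hinge","weight","driver","mug","jar","clamp","jaw","caliper"):
        print(n,[(np.round(r["at"],4),round(r["score"],2)) for r in tip_of(c,n)[:2]])
print(env.sense()["t"],env.sense()["tcp_rot"])
E
```

```text
scene [1.3707 0.4442 0.7013]
airing_box [(array([ 0.6051, -0.1825,  0.0002]), 0.91)]
sealed_box [(array([ 0.5852,  0.2417, -0.0016]), 0.73)]
airing_lid_edge [(array([ 0.5835, -0.1893,  0.216 ]), 0.85)]
airing_lid_handle [(array([ 0.6267, -0.1748,  0.2152]), 0.61), (array([0.5182, 0.0054, 0.0007]), 0.59)]
airing_box_hinge [(array([ 0.673 , -0.1658,  0.1003]), 0.65)]
sealed_lid_handle [(array([0.5518, 0.2237, 0.1391]), 0.67)]
sealed_box_hinge [(array([0.6565, 0.2636, 0.0991]), 0.71)]
weight [(array([ 0.5186,  0.003 , -0.0011]), 0.71)]
driver [(array([ 0.6571, -0.0016,  0.0019]), 0.82)]
mug [(array([ 0.4548,  0.4492, -0.0018]), 0.72)]
jar [(array([ 0.3449, -0.1893,  0.0023]), 0.6)]
clamp [(array([ 0.4974, -0.4295,  0.0012]), 0.7), (array([ 0.4553,  0.4513, -0.0011]), 0.58)]
jaw [(array([ 0.3659,  0.2138, -0.0009]), 0.53)]
caliper [(array([ 0.3736, -0.0001, -0.    ]), 0.73)]
top [ 0.3927 -0.0123  1.3278]
airing_box [(array([ 0.6039, -0.1837,  0.0002]), 0.84), (array([0.5459, 0.2276, 0.1495]), 0.38)]
sealed_box [(array([0.5892, 0.2395, 0.004 ]), 0.59)]
airing_lid_edge [(array([ 0.5872, -0
[... 261 characters left out ...]
box_hinge [(array([0.5142, 0.0043, 0.0023]), 0.73), (array([0.6578, 0.2702, 0.0987]), 0.55)]
weight [(array([0.5156, 0.0054, 0.0024]), 0.48)]
driver [(array([ 0.6511,  0.0011, -0.0023]), 0.65)]
mug [(array([ 0.4555,  0.4464, -0.0033]), 0.98), (array([0.6572, 0.2677, 0.099 ]), 0.42)]
jar [(array([ 0.3368, -0.1858, -0.0017]), 0.79)]
clamp [(array([ 0.5026, -0.4324,  0.0024]), 0.59), (array([0.6576, 0.2663, 0.0974]), 0.52)]
jaw [(array([ 0.3694,  0.214 , -0.0023]), 0.74), (array([ 0.5871, -0.1864,  0.2156]), 0.46)]
caliper [(array([ 0.3746, -0.0056,  0.0012]), 0.91), (array([ 0.3705,  0.2167, -0.0009]), 0.31)]
1.5 [[ 0.9231  0.3845 -0.    ]
 [ 0.3845 -0.9231 -0.0001]
 [-0.0001  0.0001 -1.    ]]
```

View pics/scene0.png

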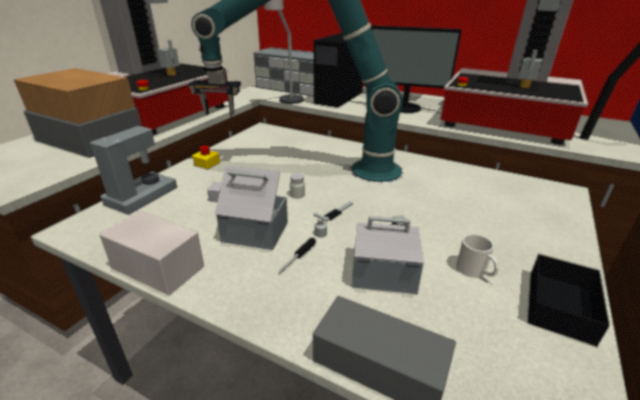

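View pics/top0.png

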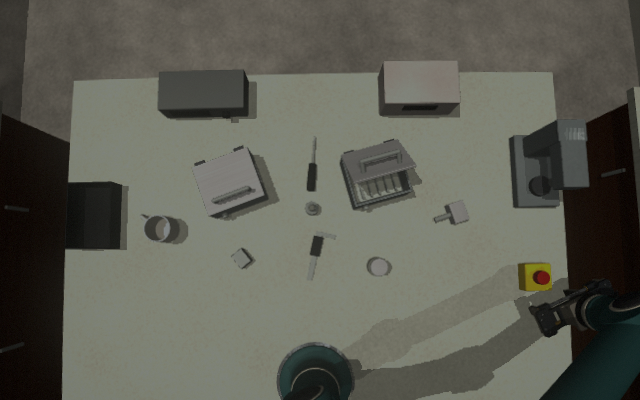

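The boxes are clear in both views: the open airing box is at top px (378,172), the stuck box at (230,182) with its handle at (233,196). The detections agree with the pictures to within a few mm. I'll get the yaws and bar lines from depth and check reach.

```bash
cat >> h.py <<'E'
def cloud(cam,d):
    v,u=np.nonzero(d>0); uv=np.c_[u,v]
    return px2w(cam,d,uv)
def rotz(a): c,s=np.cos(a),np.sin(a); return np.array([[c,-s,0],[s,c,0],[0,0,1]])
def roty(a): c,s=np.cos(a),np.sin(a); return np.array([[c,0,s],[0,1,0],[-s,0,c]])
DOWN=np.diag([1.,-1,-1])
E
python3 - <<'E'
from h import *
np.set_printoptions(precision=4,suppress=True)
for c in("top","scene"):
    p,d=viewer.read_camera(c); P=cloud(c,d)
    def sel(x,y,r,z0,z1): 
        return P[(np.hypot(P[:,0]-x,P[:,1]-y)<r)&(P[:,2]>z0)&(P[:,2]<z1)]
    L=sel(.587,.24,.14,.102,.114); B=sel(.549,.227,.08,.135,.16)
    for nm,Q in(("sealed lid",L),("sealed bar",B)):
        r=cv2.minAreaRect(Q[:,:2].astype(np.float32)*1000); print(c,nm,len(Q),r,Q.mean(0),Q[:,2].max())
    # airing lid: plane fit
    A=sel(.62,-.18,.13,.12,.26)
    h=np.array([.676,-.167]); 
    best=None;rng=np.random.default_rng(0)
    for k in range(500):
        q=A[rng.choice(len(A),3,False)]; n=np.cross(q[1]-q[0],q[2]-q[0]); n/=np.linalg.norm(n)+1e-9
        m=abs((A-q[0])@n)<.003
        if best is None or m.sum()>best.sum(): best=m
    Q=A[best]; n=np.linalg.svd(Q-Q.mean(0))[2][2]; n*=np.sign(n[2])
    print(c,"airing plane",len(A),len(Q),n,"theta",np.arccos(n[2]),"yaw",np.arctan2(n[1],n[0]))
    T=Q[Q[:,2]>Q[:,2].max()-.012]; print("edge mid",(T[T[:,1].argmin()]+T[T[:,1].argmax()])/2,Q[:,2].max())
yaw=.22
for th in(.85,.4,0):
    p=np.array([.676,-.167,.1])+rotz(yaw)@np.array([-(.15*np.cos(th)-.008*np.sin(th)),0,.15*np.sin(th)+.008*np.cos(th)])
    print(th,p,[solver.inverse_kinematics(p,rotz(yaw)@DOWN@rotz(k)) is not None for k in(0,np.pi)])
yaw=.345
for th in(0,.2):
    G=rotz(yaw)@roty(th)
    p=np.array([.657,.267,.1])+G@np.array([-.12,0,.043-.019])
    for k in(np.pi/2,-np.pi/2): print(th,k,p,solver.inverse_kinematics(p,G@DOWN@rotz(k)))
E
```

```text
top sealed lid 2931 ((590.694580078125, 240.85256958007812), (160.1914825439453, 171.33506774902344), 19.83551597595215) [0.5896 0.2398 0.1076] 0.11396971305985448
top sealed bar 175 ((543.9207153320312, 223.54946899414062), (12.281533241271973, 109.31134033203125), 19.632081985473633) [0.5439 0.2225 0.1473] 0.15334819080585693
top airing plane 1786 1405 [0.7128 0.1938 0.6741] theta 0.8310655094626467 yaw 0.2655373680915942
edge mid [ 0.5857 -0.1894  0.2117] 0.2197276641177437
scene sealed lid 2373 ((594.7169189453125, 242.51251220703125), (163.83702087402344, 169.21099853515625), 19.923728942871094) [0.601  0.2456 0.1085] 0.11394627655789469
scene sealed bar 198 ((549.6812133789062, 226.197998046875), (14.26971435546875, 109.31574249267578), 19.2335147857666) [0.5506 0.2261 0.1458] 0.15169985022779864
scene airing plane 2463 2030 [0.7151 0.188  0.6732] theta 0.832216950514849 yaw 0.2570739133477626
edge mid [ 0.5871 -0.188   0.2116] 0.21705425737159917
0.85 [ 0.5853 -0.1873  0.218 ] [True, True]
0.4 [ 0.5442 -0.1965  0.1658] [True, True]
0 [ 0.5296 -0.1997  0.108 ] [True, True]
0 1.5707963267948966 [0.5441 0.2264 0.124 ] [ 0.3973  0.9644 -1.3302  1.7762  0.995   1.2578  2.2767]
0 -1.5707963267948966 [0.5441 0.2264 0.124 ] [ 0.2442  0.7105 -0.9766  1.7843  0.6836  1.0269 -0.6525]
0.2 1.5707963267948966 [0.5508 0.2288 0.1474] [ 0.3165  1.0348 -1.3326  1.5782  0.8813  1.5047  2.3687]
0.2 -1.5707963267948966 [0.5508 0.2288 0.1474] [ 0.0945  0.7212 -0.8027  1.5923  0.4664  1.2522 -0.4755]
```

```bash
cat > close.py <<'E'
from h import *
yaw=.26; H=np.array([.678,-.1645,.1]); R=rotz(yaw)@DOWN
def edge(th,dz=0): return H+rotz(yaw)@np.array([-(.15*np.cos(th)-.008*np.sin(th)-.003),0,.15*np.sin(th)+.008*np.cos(th)+dz])
def rep(tag):
    s=env.sense(); print(tag,round(s["t"],2),np.round(s["ee_pos"],4),np.round(s["wrist_force"],1))
effector.grasp(5); rep("shut")
env.reach(edge(.832,.07),R); rep("above")
env.movel(edge(.832,.012),rate=.1); rep("near")
for th in np.arange(.8,.09,-.1): env.movel(edge(th),R,rate=.07); rep(round(th,2))
env.movel(edge(.04),R,rate=.04); rep(.04)
shot("scene","s1.png")
E
python3 close.py
```

```text
shut 2.94 [ 0.25   -0.6     0.2146] [ 0.2 -0.1 -1. ]
above 4.88 [ 0.5885 -0.1897  0.2861] [ 0.5  0.6 -0.6]
near 5.62 [ 0.5894 -0.1883  0.2287] [0.2 0.4 0. ]
0.8 5.99 [ 0.5847 -0.1896  0.2127] [ 0.8 -0.4  0. ]
0.7 6.36 [ 0.5744 -0.1919  0.2021] [ 0.  -0.2  0.4]
0.6 6.72 [ 0.565  -0.1945  0.1907] [-0.3  0.7  0.2]
0.5 7.09 [ 0.5568 -0.1967  0.1784] [ 0.4 -0.3  0.7]
0.4 7.46 [ 0.5499 -0.1985  0.1652] [-0.6  0.   0.5]
0.3 7.83 [ 0.5442 -0.2     0.1514] [ 0.3  0.3 -0.2]
0.2 8.19 [ 0.5399 -0.2011  0.137 ] [0.5 0.3 0. ]
0.1 8.56 [ 0.5369 -0.2018  0.1223] [ 0.6 -0.2  0.4]
0.04 8.93 [ 0.5361 -0.2021  0.1137] [0.1 0.4 0.5]
```

```bash
python3 - <<'E'
import cv2
a=cv2.imread('pics/s1.png')[140:290,150:400]; cv2.imwrite('pics/s1c.png',cv2.resize(a,None,fx=3,fy=3,interpolation=2))
E
```

```text
(no output)
```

View pics/s1c.png

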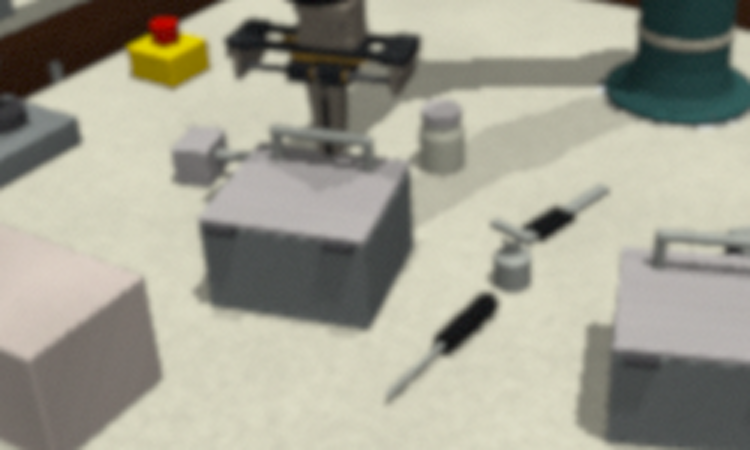

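The fingertips rest on the front strip (crop px (330,150)) and the lid is nearly flat. I'll press down in small steps until I feel the rim.

```bash
cat > press.py <<'E'
from h import *
np.set_printoptions(precision=4,suppress=True)
s=env.sense(); p=np.array(s["ee_pos"])
for k in range(9):
    p=p-[0,0,.002]; env.movel(p,rate=.02); env.pause(.1); s=env.sense()
    f=np.mean([env.sense()["wrist_force"][2] for _ in range(3)]); print(round(s["t"],2),p[2],s["ee_pos"][2],s["wrist_force"],s["tau"][1])
    if f>9: break
for c in("scene","top"):
    pic,d=viewer.read_camera(c); P=cloud(c,d); L=rotz(-.26)@(P-[.678,-.1645,.1]).T
    m=(L[0]>-.148)&(L[0]<-.01)&(abs(L[1])<.08)&(L[2]>-.01)&(L[2]<.022); A=np.c_[L[0][m],np.ones(m.sum())]
    b=np.median(L[2][m&(L[0]>-.03)] if 0 else L[2][(m)&(L[0]>-.05)]); print(c,m.sum(),"slope(-theta)",np.linalg.lstsq(A,L[2][m],rcond=None)[0])
    print([(r["at"],r["score"]) for r in tip_of(c,"airing_lid_edge")[:1]])
E
python3 press.py
```

```text
9.34 0.1118823318342978 0.1119063786415455 [-0.4928  0.3179  0.6984] -47.71600127220154
9.69 0.1098823318342978 0.10983999852667913 [0.6878 0.7676 0.1218] -47.80241847038269
10.04 0.1078823318342978 0.10887115253362879 [-2.4805  0.3635  6.6867] -44.196367263793945
10.39 0.1058823318342978 0.10871005207545519 [-6.0559  2.0223 19.9151] -37.75709867477417
scene 1247 slope(-theta) [-0.0091  0.0083]
[([0.5313, -0.2023, 0.1079], 0.65)]
top 1452 slope(-theta) [-0.0004  0.0081]
[([0.5337, -0.2025, 0.1065], 0.75)]
```

The lid is flat: slope about 0, and a firm 20 N stop at the rim. Next, the stuck box.

```bash
cat > grab.py <<'E'
from h import *
np.set_printoptions(precision=4,suppress=True)
yaw=.343; B=np.array([.5465,.2247,.143])
p=np.array(env.sense()["ee_pos"]); env.movel(p+[0,0,.03],rate=.06); env.movel(p+[0,0,.17],rate=.2)
effector.release()
lo=np.array([-2.53,-.31,-1.57,.28,-1.29,.15,-2.92]);hi=np.array([2.53,2.02,1.55,2.44,4.43,1.84,2.92])
best=None
for k in(np.pi/2,-np.pi/2):
    R=rotz(yaw)@DOWN@rotz(k); q=solver.inverse_kinematics(B+[0,0,.08],R)
    if q is None: continue
    mg=min(np.min(q-lo),np.min(hi-q)); print(k,q,mg)
    if best is None or mg>best[0]: best=(mg,R)
R=best[1]
env.reach(B+[0,0,.08],R); 
for c in("scene","top"):
    pic,d=viewer.read_camera(c); 
    print([(r["at"],r["score"]) for r in tip_of(c,"sealed_lid_handle")[:1]],[(r["at"],r["score"]) for r in tip_of(c,"airing_lid_edge")[:1]])
env.movel(B-[0,0,.017],R,rate=.1); s=env.sense(); print(s["t"],s["ee_pos"],s["wrist_force"],s["gripper_width"])
shot("scene","s2.png")
effector.grasp(45); s=env.sense(); print(s["t"],s["ee_pos"],s["wrist_force"],s["gripper_width"],s["grasp_force"],s["joint_positions"])
E
python3 grab.py; python3 - <<'E'
import cv2
a=cv2.imread('pics/s2.png')[120:310,180:480]; cv2.imwrite('pics/s2c.png',cv2.resize(a,None,fx=2.5,fy=2.5,interpolation=2))
E
```

```text
1.5707963267948966 [-1.2457  0.5642  1.123   1.7941 -0.5577  1.1452 -2.7383] 0.18166584618013548
-1.5707963267948966 [ 0.0752  0.459  -0.6891  1.7097  0.3234  1.0896 -0.3718] 0.7302716489777279
[([0.553, 0.2253, 0.1435], 0.63)] [([0.5332, -0.2039, 0.1078], 0.85)]
[] [([0.5327, -0.2046, 0.1074], 0.65)]
16.5167 [0.547  0.225  0.1267] [ 0.0272  0.7539 -0.4824] 0.09181157717742464
17.775 [0.547  0.2249 0.126 ] [ 2.6834  0.591  -1.0053] 0.0105827253514317 44.99787926673889 [ 0.0285  0.5686 -0.633   1.7919  0.4133  0.9157 -0.443 ]
```

View pics/s2c.png

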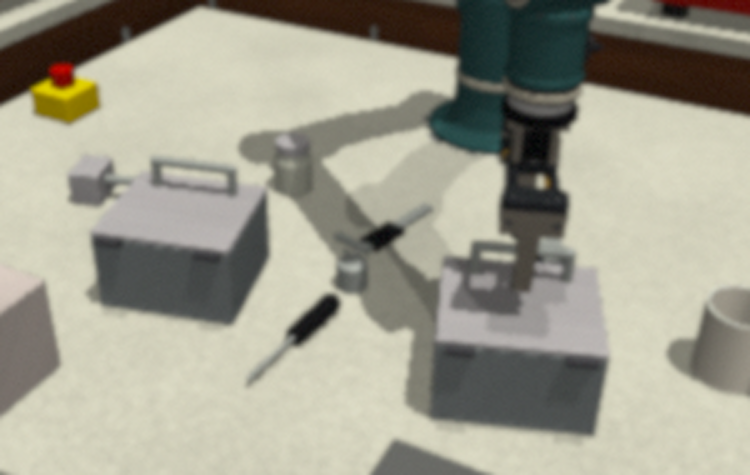

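The airing box is shut (crop px (180,200)) and the fingers straddle the stuck lid's bar (crop px (525,265)); the grip is holding at 10.6 mm and 45 N. Now I'll pull along the hinge arc.

```bash
cat > pull.py <<'E'
from h import *
np.set_printoptions(precision=4,suppress=True)
yaw=.343; s=env.sense(); p0=np.array(s["ee_pos"]); R0=np.array(s["tcp_rot"])
H=np.array([.5468,.2249,.1])+rotz(yaw)@np.array([.12,0,0])
for th in [.01,.02,.03,.04,.05,.07,.1,.13,.16,.19,.2]:
    G=rotz(yaw)@roty(th)@rotz(-yaw)
    env.movel(H+G@(p0-H),G@R0,rate=.015); s=env.sense(); print(th,round(s["t"],2),s["ee_pos"],s["wrist_force"],round(s["gripper_width"],4))
env.pause(.3)
for c in("scene","top"):
    pic,d=shot(c,c+"3.png"); P=cloud(c,d)
    for nm,h,y in(("airing",[.678,-.1645,.1],.26),("sealed",H,yaw)):
        L=rotz(-y)@(P-h).T
        m=(L[0]>-.14)&(L[0]<-.01)&(abs(L[1])<.08)&(L[1]*(1 if c=="scene" else 1)>-.08)&(L[2]>-.0)&(L[2]<.012-.25*L[0]); 
        x,z=L[0][m],L[2][m]
        for _ in range(6):
            a=np.polyfit(x,z,1); r=abs(np.polyval(a,x)-z)<.004; x,z=x[r],z[r]
        print(c,nm,len(x),"theta",-np.arctan(a[0]),a)
E
python3 pull.py
```

```text
0.01 18.02 [0.5469 0.2249 0.1264] [ 2.9464  1.343  -8.9791] 0.0111
0.02 18.27 [0.547  0.2249 0.1273] [  3.671    2.4582 -15.7567] 0.0105
0.03 18.52 [0.5477 0.2252 0.1295] [ 2.9857  1.4124 -9.7711] 0.0108
0.04 18.77 [0.5483 0.2254 0.1315] [ 1.9326  1.2881 -5.0511] 0.0107
0.05 19.02 [0.5487 0.2255 0.1328] [ 1.176   0.5251 -0.5911] 0.0106
0.07 19.34 [0.549  0.2256 0.1345] [ 1.301   0.7626 -2.6373] 0.0105
0.1 19.73 [0.5499 0.226  0.1378] [ 0.5545  0.1404 -2.1349] 0.0105
0.13 20.12 [0.551  0.2263 0.1412] [ 0.8053  0.6299 -1.9863] 0.0105
0.16 20.52 [0.5522 0.2268 0.1447] [-0.0499 -0.3202 -1.6831] 0.0107
0.19 20.91 [0.5535 0.2272 0.1481] [-1.396   0.202  -1.6105] 0.0106
0.2 21.16 [0.554  0.2274 0.1494] [-0.7941  1.1919 -0.0344] 0.0105
scene airing 1124 theta 0.003556205094279954 [-0.0036  0.0086]
scene sealed 2223 theta 0.19879564141874895 [-0.2015  0.0089]
top airing 2125 theta 0.004606529442980244 [-0.0046  0.0079]
top sealed 377 theta 0.2042999708933668 [-0.2072  0.0068]
```

The seal let go at about 16 N. The lid is held at about 0.20 rad (30 mm gap), and the airing lid measures shut. One last look, then I'll hand in.

```bash
python3 - <<'E'
import cv2
a=cv2.imread('pics/scene3.png')[120:310,180:480]; cv2.imwrite('pics/s3c.png',cv2.resize(a,None,fx=2.5,fy=2.5,interpolation=2))
E
```

```text
(no output)
```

View pics/s3c.png

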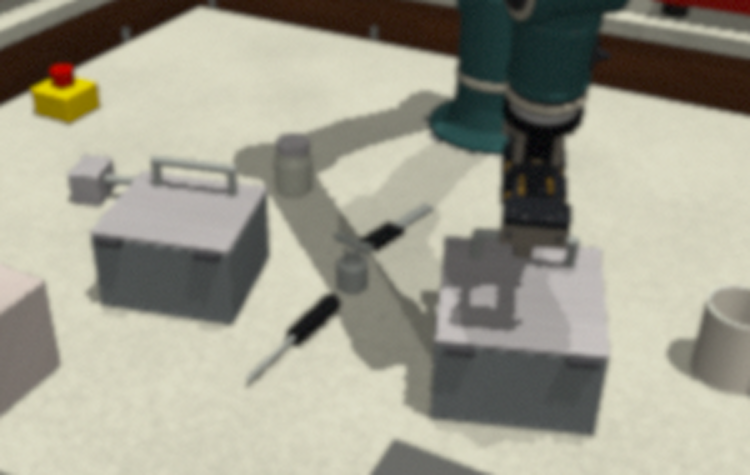

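The left box is shut (crop px (180,210)), the right lid is raised with the bar still gripped (crop px (535,245)), and everything else is where it was.

```bash
python3 -c "
from h import *
print(workorder.finish_job())"
```

```text
the job is handed in; nothing more can be done
None
```

I lowered the airing box lid until it was shut, broke the stuck lid's seal with a pull of about 16 N, and handed the job in at about 21 s with that lid still held about 3 cm above the rim; the judge's verdict was not shown.

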